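Set a fan blade home in the drill jig and close the leaf

ROBOT

A 7-joint arm with a two-finger parallel gripper is mounted at the origin on the work surface. World frame = base frame: x ahead of the robot, y to its left, z up, the work surface at z = 0. Lengths are in m, angles in rad, forces in N, time in s.
With the tool pointing down it reaches from about 0.4 to 0.925 m from the base axis. Payload 5.6 kg.
Tool frame: the origin (TCP) lies at the very end of the fingers, on their centre line; the grasp point (between the pads) lies 19 mm behind it; z points along the fingers, y is the line along which they close (so a half turn about z gives the same grasp; the last joint's range is limited). The gripper opens to 85 mm and grips with 20 to 120 N. Pads are 22 mm wide; open, the fingers measure 114 mm over their backs; the gripper's body (76 mm by 85 mm) begins 54 mm behind the grasp point. The pads swing forward as they close: fully open they stand 13 mm farther back than shut.
Start: joints at [-1.279, 0.468, -0.012, 1.603, 0.006, 1.071, -0.056], TCP at [0.214, 0.614, 0.231] pointing down, gripper open.
Joint ranges: [-2.53, 2.53], [-0.31, 2.02], [-1.57, 1.55], [0.28, 2.44], [-1.29, 4.43], [0.15, 1.84], [-2.92, 2.92]. Speed limits (rad/s): [2.57, 2.57, 3.14, 3.14, 3.14, 3.14, 3.14].

INTERFACE

Orientations are given as a unit quaternion [w, x, y, z].
In Python, from rig import monitor, cams, manip gives the robot as it stands. The module is installed in compiled form; this text tells all that it offers.
- The arm moves only by the tool play_rows, never from a script. Its argument "series" is a list of rows, each an object of numbers: "tx", "ty", "tz": the shift along the tool's x, y, z in cm; "rx", "ry", "rz": the turn, a rotation vector about the tool's x, y, z in degrees; "fingers": the closure, from -1 (fully open) to 1 (shut). In form: [{"tx": .., "ty": .., "tz": .., "rx": .., "ry": .., "rz": .., "fingers": ..}, ...]. A call has 1 to 12 rows; each row shifts and turns the commanded pose from where the row before left it, along the tool's axes as they then stand; what a row does not reach is not made up. A row lasts 1/12 s, in which the tool goes at most 41.7 mm and 7.16 degrees, less where a joint would pass 70% of its speed; a pose out of reach is approached as far as the arm can. A call with a gripper value outside its range is refused whole. The fingers move at their own pace and stop on an object; "squeeze" is the grip in N (left out, the last holds). Time passes only in rows, so rows that do not move let the fingers close. It gives the time, the measured TCP pose, the force, the opening and the grip force at its end, in the units of the state.
- monitor.sense(): the state, without advancing time (a new reading comes with each control period).
- cams.capture(name): name is "scene" or "top"; returns a dict with "frame" (384x512x3 uint8, red, green, blue), "depth" (384x512 float32, m along the optical axis (not along the pixel's ray), 0 where there is no reading), "fov_y" (degrees; the focal length in pixels is half the picture's height over the tangent of half this angle, whatever the lens; pixels are square), "cx", "cy" (the principal point, pixels), "world_from_camera" (4x4, takes a point from camera to world coordinates). Camera axes: x right, y down, z forward; pixel columns grow to the right and rows downward; lengths in m; the calibration is good to about 2 mm. A picture is of the moment at which its call begins.
- manip.close_job(): hands the job in; it is judged then, once.
The state is a dict: "t": time; "joints": joint angles; "joint_velocities": joint speeds; "effort": joint torques, N m; "tcp_pos": TCP position; "orientation": TCP orientation; "contact_force": force on the tool from outside, world axes, zero at the start; "torque": the same for the moment, N m; "finger_gap": finger opening in m; "finger_force": force on a finger pad.
Only numpy, scipy, OpenCV 4.12 (cv2) and the standard library are available. Lean on these libraries where they do the work, as an engineer would, in place of code of your own. Each camera call takes 0.05 s, during which the arm holds its last target. There are 200 camera calls.

TASK

A new ceiling fan blade lies loose on the drill jig. Press down on top of the blade and draw it back towards the arm until its square root end is hard against the end fence and its long edge is against the side fence, then swing the jig's hinged drill leaf over and lower it gently until it lies flat on its rest above the blade. Leave the blade home against both fences, and leave the tools and parts around the jig where they are.

Things in the scene. Friction and masses are not known exactly. Their poses are not given: they have to be found in the camera images.
- jig: Drill jig bolted to the bench: smooth dark steel base 490 x 235 x 10 mm with two low bright fences and a hinged leaf. Origin: foot of the end fence's face, on the home blade's centreline, at bench height. x runs along the home blade, away from the arm (jig turned up to 0.18 rad), y to the hinge side, z up. In mm the base spans x -30 to 460, y -105 to 130, top z 10.
- end_fence (a point): Top middle of the end fence's working face (jig x 0, y 0, z 20 mm), which the blade's root end must meet. The fence is a steel bar 14 x 118 mm, 10 mm high above the base, on the arm's side of this face.
- side_fence (a point): Top middle of the side fence's working face (jig x 160, y -55, z 20 mm), which the blade's right long edge must meet. The fence is a steel bar 120 x 14 mm (jig x 100 to 220), 10 mm high above the base.
- blade: The loose fan blade: aluminium sheet 450 x 110 x 3 mm, about 0.4 kg, square root end towards the arm, rounded far end; two beads 1 mm proud run 44 mm either side of the centreline. Origin: middle of the root end, underside; x to the far end, y left, z up. Starts 40 to 80 mm off the end fence, 13 to 26 mm off the side fence, askew up to 0.1 rad. Home: origin at jig (0, 0, 10) mm, axes parallel.
- blade_corner (a point): The blade's right root corner, on the underside (blade frame x = 0, y = -55 mm).
- home_corner (a point): Where that corner is when the blade is home: jig frame x = 0, y = -55, z = 10 mm.
- blade_press (a point): A good place to press: top of the blade, on its centreline, 160 mm from the root end. The blade is too wide and thin to grip; shut fingertips pressed on it with about 10 to 20 N draw it along. It slides easily on the base and stops at the fences, where the fingertips slip over it. Pressed 200 to 240 mm from the root and pulled sideways, it squares up on the side fence.
- leaf (a joint): Angle of the drill leaf: 0 closed, level over the blade (2 mm clear) with its tab on the rest; 1.57 upright; starts at 1.62 to 1.88, leaning away to the hinge side (stop at 1.92). Stiff hinge: it stays at any angle and takes 1 to 5 N at the tab to move. It can be pushed over by shut fingers set behind its tab from above.
- leaf_hinge (a point): Middle of the leaf's hinge axis, along jig x, at jig (50, 108, 19) mm, between two lugs 19 mm above the base. Leaf: aluminium plate 8 mm thick (axis in mid-thickness), 80 mm wide, 172 mm long from the axis, then a tab 40 mm wide to 204 mm. Three steel bushes stand 4 mm out of its outer face, 83 to 133 mm from the axis.
- leaf_tab (a point): Centre of the tab's outer face (on top when closed), 188 mm from the hinge axis, 4 mm off the leaf's mid-plane. Closed, the tab lies on a steel rest block 5 mm above the base at jig x 30 to 70, y -96 to -74 mm.
- bearing_a: Ball bearing, 40 mm across, 14 mm high, to the left of the jig. Bystander.
- bearing_b: Ball bearing, 47 mm across, 14 mm high, right of the jig. Bystander.
- screwdriver: Yellow-handled screwdriver 200 mm long lying beside the jig's right edge; origin at its middle, x towards the tip. Bystander.
- hammer: Hammer 280 mm long lying on the bench, right; origin at its middle, x towards the head. Bystander.
- spanner: Spanner 170 mm long lying on the bench, left; origin at its middle. Bystander.
- motor_cover: Dished maroon cast motor cover, 200 mm across, 33 mm high, left; origin at the centre of its underside. Bystander.
- bolt: Hexagon bolt 51 mm long lying to the left of the jig; origin at its head. Bystander.
- blade_iron: Flat enamelled blade bracket, 144 x 80 x 4 mm with five holes, lying on the bench, right; origin at its wide end. Bystander.

How it is judged:
On the way, in this order (a step that is already met when the one before it is completed fails the run):
1. press on the blade, with the leaf still open (contact force between the fingers and blade above 1.5 N and value of joint leaf above 1 rad), for 0.1 s.
2. blade home against both fences while the leaf is open (x of blade_corner in the frame of jig below 0.003 m and y of blade_corner in the frame of jig below -0.052 m and angle between the x axis of blade and the x axis of jig, either way round below 0.03 rad and value of joint leaf above 1 rad), for 0.1 s.
At the end, for the whole second after the job is handed in: The blade lies flat and still on the jig's base, its root corner within 3 mm of both fences and its length parallel to the side fence within 0.03 rad, and the drill leaf is closed to within 0.03 rad (x of blade_corner in the frame of jig between -0.003 and 0.003 m and y of blade_corner in the frame of jig between -0.058 and -0.052 m and z of blade_corner in the frame of jig below 0.012 m and angle between the x axis of blade and the x axis of jig, either way round below 0.03 rad and value of joint leaf below 0.03 rad and linear speed of blade below 0.01 m/s); the robot touches nothing.
It fails at once if the leaf is slammed shut (over 2.5 rad/s in its last 0.3 rad) (value of joint leaf below 0.3 rad and velocity of joint leaf below -2.5 rad/s).
It fails at once if a bystander is moved by more than 30 mm (distance of any of bearing_a, bearing_b, screwdriver, hammer, spanner, motor_cover, bolt, blade_iron from where it was at the start of the episode above 0.03 m).
It also fails if it takes over 64 s, if anything falls off the work surface, if the arm or the gripper's body presses on something with over 40 N, if the wrist force passes 120 N, or if a joint passes its speed limit or range.

## Working session

There is one attempt and no reset: what is moved stays moved. The work goes in short steps, Python scripts to look and compute and a tool call to move; the robot and the scene stay as the last step left them, time stands still between calls to the robot, and variables do not carry over. Pictures are saved under pics/ and viewed, at most 10 in all, crops included, and the job is handed in when it is done.

Besides the shell and the picture viewer there is one more tool, called after "Request:" as name(argument=value, ...) on one line, values as JSON. play_rows: Moves the arm, as the interface text tells. Its arguments: {"type":"object","properties":{"series":{"type":"array"},"squeeze":{"type":"number"}},"required":["series"]}

```bash
mkdir -p pics; cat > h.py <<'E'
import numpy as np, cv2
from rig import monitor, cams, manip
def cap(n,f=None):
    c=cams.capture(n)
    if f: cv2.imwrite('pics/'+f,c['frame'][:,:,::-1])
    return c
def foc(c): return c['frame'].shape[0]/2/np.tan(np.radians(c['fov_y'])/2)
def ray(c,u,v):
    d=np.array([(u-c['cx'])/foc(c),(v-c['cy'])/foc(c),1.]);M=c['world_from_camera'];return M[:3,3],M[:3,:3]@d
def onplane(c,u,v,z):
    o,d=ray(c,u,v);return o+d*(z-o[2])/d[2]
def cloud(c):
    h,w=c['depth'].shape;u,v=np.meshgrid(np.arange(w),np.arange(h));D=c['depth'];f=foc(c)
    P=np.stack([(u-c['cx'])/f*D,(v-c['cy'])/f*D,D],-1);M=c['world_from_camera'];return P@M[:3,:3].T+M[:3,3]
E
python3 - <<'E'
from h import *
import pickle
a=cap('top','top1.png');b=cap('scene','scene1.png')
pickle.dump((a,b),open('c1.pkl','wb'))
for c in(a,b):print(c['fov_y'],c['cx'],c['cy'],c['world_from_camera'].round(3))
print(monitor.sense())
E
```

```text
50.28658268680938 256.45027720285646 187.90556182263754 [[-0.025 -0.999  0.031  0.516]
 [-1.     0.024 -0.02   0.004]
 [ 0.019 -0.032 -0.999  1.225]
 [ 0.     0.     0.     1.   ]]
47.460040111793425 249.08444601160093 193.16554003363694 [[ 0.174  0.835 -0.522  1.188]
 [ 0.985 -0.154  0.082 -0.1  ]
 [-0.012 -0.529 -0.849  1.056]
 [ 0.     0.     0.     1.   ]]
{'t': 0.1, 'joints': array([-1.27900405,  0.46832781, -0.01158727,  1.60355878,  0.00602066,
        1.07144448, -0.05629118]), 'joint_velocities': array([ 0.00050104, -0.00100666, -0.00021727, -0.00160224, -0.00028391,
       -0.00030025, -0.00044285]), 'effort': array([ 7.74293094e-04, -5.33517051e+01,  2.15305475e-02, -2.51963425e+01,
        1.15097230e-02,  4.37236915e-03,  1.48052099e-06]), 'tcp_pos': array([0.21347574, 0.61338149, 0.23039722]), 'orientation': array([-6.95249386e-05,  1.66644709e-01,  9.86016640e-01, -8.49471379e-04]), 'contact_force': array([ 0.38490528, -0.12878869,  0.10541513]), 'torque': array([-0.02066236,  0.00491513, -0.00182328]), 'finger_force': 0.0, 'finger_gap': 0.08537531419046725}
```

View pics/top1.png

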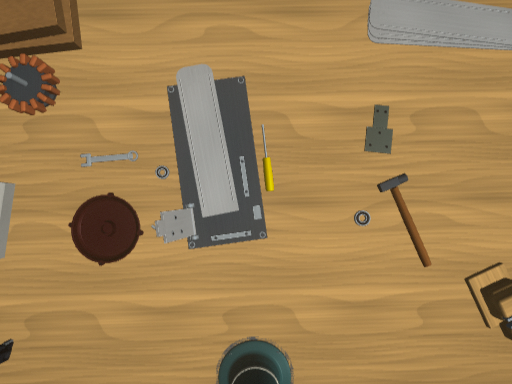

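View pics/scene1.png

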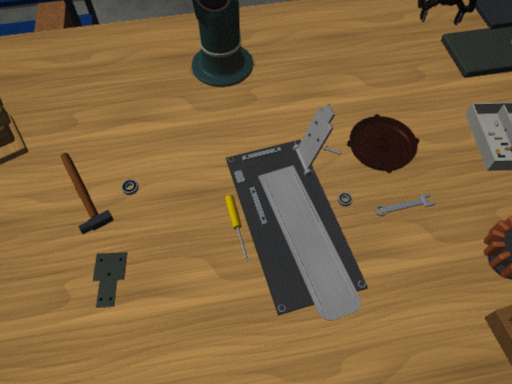

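Top view: jig base corners are near (168,87), (245,77), (267,238) and (190,247), with the blade root edge from (203,217) to (238,210). The end fence is at (232,236), the side fence at (245,176), and the open leaf leans left at (175,225). The scene view agrees, showing the leaf at (318,135). The arm is clear of the jig in both.

```bash
python3 - <<'E'
from h import *
import pickle
a,b=pickle.load(open('c1.pkl','rb'))
J=lambda o,t,p:(o[:2]+np.array([[np.cos(t),-np.sin(t)],[np.sin(t),np.cos(t)]])@np.array(p))
for n,c in(('top',a),('scene',b)):
    g=cv2.cvtColor(c['frame'],cv2.COLOR_RGB2GRAY);hsv=cv2.cvtColor(c['frame'],cv2.COLOR_RGB2HSV)
    m=((g>115)&(hsv[...,1]<45)).astype(np.uint8)
    k,L,S,C=cv2.connectedComponentsWithStats(m)
    for i in range(1,k):
        if S[i,4]>60:
            ys,xs=np.where(L==i);r=cv2.minAreaRect(np.c_[xs,ys].astype(np.float32))
            p=onplane(c,*r[0],.02);q=cv2.boxPoints(r)
            Q=np.array([onplane(c,*x,.02)[:2] for x in q])
            print(n,S[i,4],np.round(r[0],1),p.round(4),'box',Q.round(3).tolist())
P=cloud(a)
for (u,v) in [(210,150),(212,190),(255,150),(245,176),(232,236),(175,225),(300,150),(165,226)]:print(u,v,P[v,u].round(4))
im=a['frame'][55:255,145:275,::-1];cv2.imwrite('pics/crop1.png',cv2.resize(im,None,fx=3,fy=3,interpolation=cv2.INTER_CUBIC))
E
```

```text
top 6288 [440.2  22.6] [ 1.0388 -0.5858  0.02  ] box [[0.984, -0.362], [1.125, -0.374], [1.094, -0.812], [0.952, -0.798]]
top 5546 [206.3 139.7] [0.6999 0.1245 0.02  ] box [[0.912, 0.216], [0.931, 0.107], [0.49, 0.034], [0.472, 0.142]]
top 343 [108.9 158.4] [0.6511 0.4106 0.02  ] box [[0.666, 0.494], [0.672, 0.329], [0.637, 0.327], [0.63, 0.492]]
top 164 [243.8 175.8] [0.5905 0.0162 0.02  ] box [[0.649, 0.029], [0.65, 0.017], [0.532, 0.003], [0.531, 0.016]]
top 718 [  7.  219.5] [0.4795 0.7072 0.02  ] box [[0.589, 0.727], [0.588, 0.686], [0.37, 0.688], [0.372, 0.728]]
top 1089 [173.8 224. ] [0.4541 0.2244 0.02  ] box [[0.499, 0.295], [0.514, 0.167], [0.41, 0.154], [0.394, 0.281]]
top 100 [256.7 211.9] [ 0.4833 -0.0191  0.02  ] box [[0.502, -0.006], [0.505, -0.027], [0.464, -0.032], [0.462, -0.011]]
top 162 [228.2 235.8] [0.4156 0.0662 0.02  ] box [[0.417, 0.117], [0.429, 0.017], [0.414, 0.015], [0.403, 0.116]]
scene 928 [313.9 136.7] [0.3876 0.2286 0.02  ] box [[0.47, 0.132], [0.248, 0.287], [0.298, 0.334], [0.512, 0.176]]
scene 861 [493.7 130.6] [0.465  0.7706 0.02  ] box [[0.351, 0.753], [0.331, 0.829], [0.57, 0.787], [0.586, 0.718]]
scene 6071 [307.7 242.9] [0.7285 0.1237 0.02  ] box [[0.507, 0.017], [0.461, 0.138], [0.915, 0.214], [0.943, 0.112]]
210 150 [0.6699 0.1147 0.0135]
212 190 [0.5511 0.1113 0.0133]
255 150 [ 0.6685 -0.019   0.0008]
245 176 [0.59   0.0128 0.0176]
232 236 [0.4145 0.0551 0.0191]
175 225 [0.4569 0.2014 0.1288]
300 150 [ 0.6651 -0.154   0.0039]
165 226 [0.4578 0.2178 0.1788]
```

View pics/crop1.png

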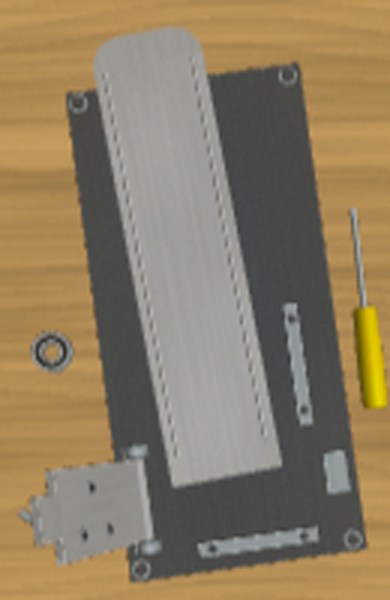

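The crop shows the base corners at crop pixels (67,92), (298,63), (365,547) and (131,580). The blade root runs (173,486) to (281,466), and the leaf tab is at (30,512).

```bash
python3 - <<'E'
from h import *
import pickle
a,b=pickle.load(open('c1.pkl','rb'))
px=lambda x,y:(145+(x+.5)/3-.5,55+(y+.5)/3-.5)
# jig pose: rigid 2D fit on base corners (z .01) + fence ends (z .02)
obs=[((67,92),(.46,.13),.01),((298,63),(.46,-.105),.01),((365,547),(-.03,-.105),.01),((131,580),(-.03,.13),.01)]
W=np.array([onplane(a,*px(*o[0]),o[2])[:2] for o in obs]);Q=np.array([o[1] for o in obs])
# side & end fence centres
W=np.vstack([W,onplane(a,*px(298,364),.02)[:2],onplane(a,*px(258,542),.02)[:2]]);Q=np.vstack([Q,[.16,-.062],[-.007,0]])
qc,wc=Q.mean(0),W.mean(0);H=(Q-qc).T@(W-wc);t=np.arctan2(H[0,1]-H[1,0],H[0,0]+H[1,1])
R=np.array([[np.cos(t),-np.sin(t)],[np.sin(t),np.cos(t)]]);o=wc-R@qc
print('jig',o.round(4),t.round(4),'res mm',((W-(Q@R.T+o))*1e3).round(1).tolist())
np.save('jig.npy',np.r_[o,t])
inv=lambda p:R.T@(np.array(p)[:2]-o)
rl=onplane(a,*px(173,486),.013);rr=onplane(a,*px(281,466),.013)
print('root L,R jig',inv(rl).round(4),inv(rr).round(4))
# blade yaw from mask
hsv=cv2.cvtColor(a['frame'],cv2.COLOR_RGB2HSV);g=cv2.cvtColor(a['frame'],cv2.COLOR_RGB2GRAY)
_,L=cv2.connectedComponents(((g>115)&(hsv[...,1]<45)).astype(np.uint8))
ys,xs=np.where(L==L[140,206]);r=cv2.boxPoints(cv2.minAreaRect(np.c_[xs,ys].astype(np.float32)))
print('blade box jig',[inv(onplane(a,*x,.013)).round(4).tolist() for x in r])
# leaf: cloud from both
for c,(u0,u1,v0,v1) in((a,(150,196,205,246)),(b,(290,340,100,175))):
    P=cloud(c)[v0:v1,u0:u1].reshape(-1,3);X=np.c_[(P[:,:2]-o)@R,P[:,2]]
    X=X[(X[:,2]>.05)&(X[:,1]>.08)&(X[:,1]<.25)&(abs(X[:,0]-.05)<.05)]
    an=np.arctan2(X[:,2]-.019,.108-X[:,1]);rr=np.hypot(X[:,2]-.019,.108-X[:,1])
    print('leaf n',len(X),'ang med',np.median(an[rr>.1]).round(3),'rmax',rr.max().round(3),'tab pts',X[rr>.175].mean(0).round(4))
for n,p in dict(press=(0,0)).items():pass
E
```

```text
jig [0.4245 0.06  ] 0.1117 res mm [[-0.3, -1.5], [-1.7, 1.7], [1.7, 1.6], [1.7, -1.0], [-0.4, -0.5], [-0.9, -0.3]]
root L,R jig [0.0574 0.0755] [ 0.0624 -0.0323]
blade box jig [[0.5043, 0.1015], [0.5109, -0.0095], [0.0616, -0.0332], [0.056, 0.0768]]
leaf n 922 ang med 1.839 rmax 0.207 tab pts [0.0499 0.1616 0.206 ]
leaf n 1040 ang med 1.85 rmax 0.208 tab pts [0.0548 0.1626 0.2042]
```

Request:
play_rows(series=[{"rz": -6.4,"tz": -1,"fingers": 1},{"rz": -6.4,"tz": -1,"fingers": 1},{"rz": -6.4,"fingers": 1},{"rz": -6.4,"fingers": 1},{"tx": -2,"ty": -2.7,"fingers": 1},{"tx": -2,"ty": -2.7,"fingers": 1},{"tx": -2,"ty": -2.7,"fingers": 1},{"tx": -2,"ty": -2.7,"fingers": 1},{"tx": -2,"ty": -2.7,"fingers": 1},{"tx": -2,"ty": -2.7,"fingers": 1},{"tx": -2,"ty": -2.7,"fingers": 1},{"tx": -2,"ty": -2.7,"fingers": 1}], squeeze=20)

```text
invalid input at $.series[0]: expected keys tx, ty, tz, rx, ry, rz, fingers
```

Request:
play_rows(series=[{"tx": -2,"ty": -2.7,"fingers": 1},{"tx": -2,"ty": -2.7,"fingers": 1},{"tx": -2,"ty": -2.7,"fingers": 1},{"tx": -2,"ty": -2.7,"fingers": 1},{"tx": -2,"ty": -2.7,"fingers": 1},{"tx": -2,"ty": -2.7,"fingers": 1},{"tx": -2,"ty": -2.7,"fingers": 1},{"tx": -2,"ty": -2.7,"fingers": 1},{"tx": -2,"ty": -2.7,"fingers": 1},{"tx": -2,"ty": -2.7,"fingers": 1},{"tx": -2,"ty": -2.7,"fingers": 1},{"fingers": 1}])

```text
invalid input at $.series[0]: expected keys tx, ty, tz, rx, ry, rz, fingers
```

```bash
cat >> h.py <<'E'
def st():
    s=monitor.sense();j=np.load('jig.npy');t=j[2];c,n=np.cos(t),np.sin(t);d=s['tcp_pos'][:2]-j[:2]
    w,x,y,z=s['orientation'];yaw=np.arctan2(2*(x*y+w*z),1-2*(y*y+z*z))
    f=s['contact_force']
    print('t',round(s['t'],2),'jig mm',np.round([1e3*(c*d[0]+n*d[1]),1e3*(c*d[1]-n*d[0]),1e3*s['tcp_pos'][2]],1),'yaw err deg',round(np.degrees((yaw-np.pi-t+np.pi)%(2*np.pi)-np.pi),2),'tilt',np.round([2*(x*z+w*y),2*(y*z-w*x)],3),'F jig',np.round([c*f[0]+n*f[1],c*f[1]-n*f[0],f[2]],1),'gap',round(s['finger_gap'],4))
E
python3 -c "
from h import *
st();print(monitor.sense()['joints'].round(2))"
```

```text
t 0.1 jig mm [-148.   573.4  230.4] yaw err deg -25.58 tilt [-0.    -0.002] F jig [ 0.4 -0.2  0.1] gap 0.0854
[-1.28  0.47 -0.01  1.6   0.01  1.07 -0.06]
```

All keys are required in every row.

Request:
play_rows(series=[{"tx": 0,"ty": 0,"tz": -1,"rx": 0,"ry": 0,"rz": -6.4,"fingers": 1},{"tx": 0,"ty": 0,"tz": -1,"rx": 0,"ry": 0,"rz": -6.4,"fingers": 1},{"tx": 0,"ty": 0,"tz": 0,"rx": 0,"ry": 0,"rz": -6.4,"fingers": 1},{"tx": 0,"ty": 0,"tz": 0,"rx": 0,"ry": 0,"rz": -6.4,"fingers": 1},{"tx": -2,"ty": -2.7,"tz": 0,"rx": 0,"ry": 0,"rz": 0,"fingers": 1},{"tx": -2,"ty": -2.7,"tz": 0,"rx": 0,"ry": 0,"rz": 0,"fingers": 1},{"tx": -2,"ty": -2.7,"tz": 0,"rx": 0,"ry": 0,"rz": 0,"fingers": 1},{"tx": -2,"ty": -2.7,"tz": 0,"rx": 0,"ry": 0,"rz": 0,"fingers": 1},{"tx": -2,"ty": -2.7,"tz": 0,"rx": 0,"ry": 0,"rz": 0,"fingers": 1},{"tx": -2,"ty": -2.7,"tz": 0,"rx": 0,"ry": 0,"rz": 0,"fingers": 1},{"tx": -2,"ty": -2.7,"tz": 0,"rx": 0,"ry": 0,"rz": 0,"fingers": 1},{"tx": -2,"ty": -2.7,"tz": 0,"rx": 0,"ry": 0,"rz": 0,"fingers": 1}], squeeze=20)

```text
t: 1.1
tcp_pos: [0.3975, 0.4156, 0.251]
orientation: [-0.0, -0.056, 0.998, -0.0]
contact_force: [0.9, 0.2, -0.2]
finger_gap: -0.0001
finger_force: 0.0
```

Request:
play_rows(series=[{"tx": -2,"ty": -2.7,"tz": 0,"rx": 0,"ry": 0,"rz": 0,"fingers": 1},{"tx": -2,"ty": -2.7,"tz": 0,"rx": 0,"ry": 0,"rz": 0,"fingers": 1},{"tx": -2,"ty": -2.7,"tz": 0,"rx": 0,"ry": 0,"rz": 0,"fingers": 1},{"tx": -2,"ty": -2.7,"tz": 0,"rx": 0,"ry": 0,"rz": 0,"fingers": 1},{"tx": -2,"ty": -2.7,"tz": 0,"rx": 0,"ry": 0,"rz": 0,"fingers": 1},{"tx": -2,"ty": -2.7,"tz": 0,"rx": 0,"ry": 0,"rz": 0,"fingers": 1},{"tx": -2,"ty": -2.7,"tz": 0,"rx": 0,"ry": 0,"rz": 0,"fingers": 1},{"tx": -2,"ty": -2.7,"tz": 0,"rx": 0,"ry": 0,"rz": 0,"fingers": 1},{"tx": -2,"ty": -2.7,"tz": 0,"rx": 0,"ry": 0,"rz": 0,"fingers": 1},{"tx": -2,"ty": -2.7,"tz": 0,"rx": 0,"ry": 0,"rz": 0,"fingers": 1},{"tx": -2,"ty": -2.7,"tz": 0,"rx": 0,"ry": 0,"rz": 0,"fingers": 1},{"tx": 0,"ty": 0,"tz": 0,"rx": 0,"ry": 0,"rz": 0,"fingers": 1}])

```text
t: 2.1
tcp_pos: [0.6524, 0.1379, 0.2505]
orientation: [0.001, -0.051, 0.999, -0.003]
contact_force: [-1.0, -1.4, 0.0]
finger_gap: -0.0
finger_force: 0.0
```

```bash
python3 -c "
from h import *
st();print(monitor.sense()['joints'].round(2))"
```

```text
t 2.1 jig mm [235.2  52.  250.5] yaw err deg -0.55 tilt [ 0.002 -0.005] F jig [-1.1 -1.3  0. ] gap -0.0
[-0.35  0.48  0.13  1.55 -0.06  1.12  1.46]
```

Request:
play_rows(series=[{"tx": -1.4,"ty": -1,"tz": 2,"rx": 0,"ry": 0,"rz": -0.5,"fingers": 1},{"tx": -1.4,"ty": -1,"tz": 2,"rx": 0,"ry": 0,"rz": 0,"fingers": 1},{"tx": 0,"ty": 0,"tz": 3,"rx": 0,"ry": 0,"rz": 0,"fingers": 1},{"tx": 0,"ty": 0,"tz": 3,"rx": 0,"ry": 0,"rz": 0,"fingers": 1},{"tx": 0,"ty": 0,"tz": 3,"rx": 0,"ry": 0,"rz": 0,"fingers": 1},{"tx": 0,"ty": 0,"tz": 3,"rx": 0,"ry": 0,"rz": 0,"fingers": 1},{"tx": 0,"ty": 0,"tz": 3,"rx": 0,"ry": 0,"rz": 0,"fingers": 1},{"tx": 0,"ty": 0,"tz": 2,"rx": 0,"ry": 0,"rz": 0,"fingers": 1},{"tx": 0,"ty": 0,"tz": 1,"rx": 0,"ry": 0,"rz": 0,"fingers": 1},{"tx": 0,"ty": 0,"tz": 0,"rx": 0,"ry": 0,"rz": 0,"fingers": 1},{"tx": 0,"ty": 0,"tz": 0,"rx": 0,"ry": 0,"rz": 0,"fingers": 1}])

```text
t: 3.02
tcp_pos: [0.6788, 0.13, 0.0314]
orientation: [-0.0, -0.06, 0.998, -0.0]
contact_force: [0.1, 0.8, 0.7]
finger_gap: -0.0001
finger_force: 0.0
```

```bash
python3 -c "
from h import *
st()"
```

```text
t 3.02 jig mm [260.5  41.2  31.4] yaw err deg 0.52 tilt [-0. -0.] F jig [0.2 0.7 0.7] gap -0.0001
```

Request:
play_rows(series=[{"tx": 0,"ty": -0.8,"tz": 0.6,"rx": 0,"ry": 0,"rz": 0.5,"fingers": 1},{"tx": 0,"ty": 0,"tz": 0.6,"rx": 0,"ry": 0,"rz": 0,"fingers": 1},{"tx": 0,"ty": 0,"tz": 0.4,"rx": 0,"ry": 0,"rz": 0,"fingers": 1},{"tx": 0,"ty": 0,"tz": 0.2,"rx": 0,"ry": 0,"rz": 0,"fingers": 1},{"tx": 0,"ty": 0,"tz": 0.1,"rx": 0,"ry": 0,"rz": 0,"fingers": 1},{"tx": 0,"ty": 0,"tz": 0,"rx": 0,"ry": 0,"rz": 0,"fingers": 1},{"tx": 0,"ty": 0,"tz": 0,"rx": 0,"ry": 0,"rz": 0,"fingers": 1}])

```text
t: 3.6
tcp_pos: [0.6797, 0.1217, 0.0132]
orientation: [0.0, -0.056, 0.998, -0.0]
contact_force: [-3.0, -1.4, 5.7]
finger_gap: 0.0001
finger_force: 2.8
```

```bash
python3 -c "
from h import *
st()"
```

```text
t 3.6 jig mm [260.5  32.8  13.2] yaw err deg 0.01 tilt [ 0. -0.] F jig [-3.2 -1.   5.7] gap 0.0001
```

Request:
play_rows(series=[{"tx": 0,"ty": 0,"tz": 0.12,"rx": 0,"ry": 0,"rz": 0,"fingers": 1},{"tx": 0,"ty": 0,"tz": 0,"rx": 0,"ry": 0,"rz": 0,"fingers": 1},{"tx": 0.3,"ty": -0.15,"tz": 0,"rx": 0,"ry": 0,"rz": 0,"fingers": 1},{"tx": 0.5,"ty": -0.2,"tz": 0,"rx": 0,"ry": 0,"rz": 0,"fingers": 1},{"tx": 0.5,"ty": -0.2,"tz": 0,"rx": 0,"ry": 0,"rz": 0,"fingers": 1},{"tx": 0.5,"ty": -0.2,"tz": 0,"rx": 0,"ry": 0,"rz": 0,"fingers": 1},{"tx": 0.5,"ty": -0.2,"tz": 0,"rx": 0,"ry": 0,"rz": 0,"fingers": 1},{"tx": 0.5,"ty": -0.2,"tz": 0,"rx": 0,"ry": 0,"rz": 0,"fingers": 1},{"tx": 0.5,"ty": -0.2,"tz": 0,"rx": 0,"ry": 0,"rz": 0,"fingers": 1},{"tx": 0.5,"ty": -0.2,"tz": 0,"rx": 0,"ry": 0,"rz": 0,"fingers": 1},{"tx": 0.3,"ty": -0.1,"tz": 0,"rx": 0,"ry": 0,"rz": 0,"fingers": 1},{"tx": 0,"ty": 0,"tz": 0,"rx": 0,"ry": 0,"rz": 0,"fingers": 1}])

```text
t: 4.6
tcp_pos: [0.6427, 0.1018, 0.0132]
orientation: [0.003, -0.056, 0.998, 0.001]
contact_force: [0.8, 0.4, 8.1]
finger_gap: 0.0001
finger_force: 4.1
```

```bash
cat >> h.py <<'E'
def blade(f=None):
    st();c=cap('top',f);j=np.load('jig.npy');t=j[2];R=np.array([[np.cos(t),-np.sin(t)],[np.sin(t),np.cos(t)]])
    P=cloud(c);X=(P[...,:2]-j[:2])@R
    # rays on blade-top plane
    h,w=c['depth'].shape;u,v=np.meshgrid(np.arange(w),np.arange(h));M=c['world_from_camera'];f_=foc(c)
    D=np.stack([(u-c['cx'])/f_,(v-c['cy'])/f_,np.ones((h,w))],-1)@M[:3,:3].T
    Q=((M[:3,3]+D*((.013-M[2,3])/D[...,2])[...,None])[...,:2]-j[:2])@R
    g=cv2.cvtColor(c['frame'],cv2.COLOR_RGB2GRAY).astype(float)
    from scipy.interpolate import griddata
    # rectified view 1 mm/px : rows x from -30..520, cols y -110..130
    gx,gy=np.meshgrid(np.arange(-30,520)/1e3,np.arange(-110,130)/1e3,indexing='ij')
    W=np.stack([gx,gy],-1)@R.T+j[:2];Wc=np.concatenate([W,np.full(gx.shape+(1,),.013)],-1)-M[:3,3]
    C=Wc@M[:3,:3];mu=(C[...,0]/C[...,2]*f_+c['cx']).astype(np.float32);mv=(C[...,1]/C[...,2]*f_+c['cy']).astype(np.float32)
    r=cv2.remap(cv2.cvtColor(c['frame'],cv2.COLOR_RGB2BGR),mu,mv,cv2.INTER_CUBIC)
    return r
E
python3 -c "
from h import *
r=blade('top2.png');cv2.imwrite('pics/rect2.png',cv2.rotate(r,cv2.ROTATE_180))"
```

```text
t 4.6 jig mm [221.5  17.2  13.2] yaw err deg 0.03 tilt [0.005 0.002] F jig [0.8 0.3 8.1] gap 0.0001
```

View pics/rect2.png

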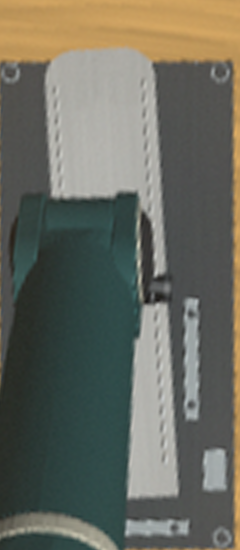

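The rectified view at 1 mm/px shows the blade's right root corner at (179,494), which is jig (25,-50) mm. It moved with the fingers without slip and is still askew by 0.056 rad. I'll carry on in x, then pull sideways.

Request:
play_rows(series=[{"tx": 0.4,"ty": 0,"tz": 0.06,"rx": 0,"ry": 0,"rz": 0,"fingers": 1},{"tx": 0.5,"ty": 0,"tz": 0,"rx": 0,"ry": 0,"rz": 0,"fingers": 1},{"tx": 0.5,"ty": -0.2,"tz": 0,"rx": 0,"ry": 0,"rz": 0.5,"fingers": 1},{"tx": 0.3,"ty": -0.2,"tz": 0,"rx": 0,"ry": 0,"rz": 0.5,"fingers": 1},{"tx": 0.2,"ty": -0.2,"tz": 0,"rx": 0,"ry": 0,"rz": 0.5,"fingers": 1},{"tx": 0,"ty": -0.3,"tz": 0,"rx": 0,"ry": 0,"rz": 0.5,"fingers": 1},{"tx": 0,"ty": -0.3,"tz": 0,"rx": 0,"ry": 0,"rz": 0.5,"fingers": 1},{"tx": 0,"ty": -0.3,"tz": 0,"rx": 0,"ry": 0,"rz": 0.5,"fingers": 1},{"tx": 0,"ty": -0.2,"tz": 0,"rx": 0,"ry": 0,"rz": 0,"fingers": 1},{"tx": 0,"ty": -0.2,"tz": 0,"rx": 0,"ry": 0,"rz": 0,"fingers": 1},{"tx": 0,"ty": 0,"tz": 0,"rx": 0,"ry": 0,"rz": 0,"fingers": 1}])

```text
t: 5.57
tcp_pos: [0.6259, 0.084, 0.0131]
orientation: [0.003, -0.031, 1.0, 0.002]
contact_force: [-0.6, 5.2, 12.0]
finger_gap: -0.0002
finger_force: 5.7
```

```bash
python3 -c "
from h import *
r=blade('top3.png');cv2.imwrite('pics/rect3.png',cv2.rotate(r,cv2.ROTATE_180))"
```

```text
t 5.57 jig mm [202.8   1.3  13.1] yaw err deg -2.89 tilt [0.006 0.005] F jig [-0.1  5.2 12. ] gap -0.0002
```

View pics/rect3.png

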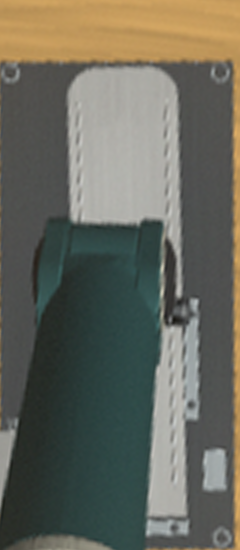

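The blade is nearly home: right root corner at about (187,514), roughly 5 mm off the end fence, with its edge on the side fence and 0.015 rad left. I'll pull further in both directions.

Request:
play_rows(series=[{"tx": 0.3,"ty": 0,"tz": 0.03,"rx": 0,"ry": 0,"rz": 0,"fingers": 1},{"tx": 0.3,"ty": 0,"tz": 0,"rx": 0,"ry": 0,"rz": 0,"fingers": 1},{"tx": 0.3,"ty": 0,"tz": 0,"rx": 0,"ry": 0,"rz": 0,"fingers": 1},{"tx": 0.3,"ty": -0.1,"tz": 0,"rx": 0,"ry": 0,"rz": 0,"fingers": 1},{"tx": 0.2,"ty": -0.2,"tz": 0,"rx": 0,"ry": 0,"rz": 0,"fingers": 1},{"tx": 0,"ty": -0.3,"tz": 0,"rx": 0,"ry": 0,"rz": 0,"fingers": 1},{"tx": 0,"ty": -0.3,"tz": 0,"rx": 0,"ry": 0,"rz": 0,"fingers": 1},{"tx": 0,"ty": 0,"tz": 0,"rx": 0,"ry": 0,"rz": 0,"fingers": 1}])

```text
t: 6.28
tcp_pos: [0.6132, 0.0747, 0.0131]
orientation: [0.004, -0.031, 1.0, 0.003]
contact_force: [0.9, 7.1, 12.0]
finger_gap: -0.0001
finger_force: 6.0
```

```bash
python3 -c "
from h import *
r=blade('top4.png');r=cv2.rotate(r,cv2.ROTATE_180);cv2.imwrite('pics/rect4.png',np.hstack([cv2.resize(r[380:550,90:230],None,fx=3,fy=3),cv2.resize(r[60:230,40:150+60],None,fx=2,fy=3)]))"
```

```text
t 6.28 jig mm [189.2  -6.4  13.1] yaw err deg -2.87 tilt [0.007 0.006] F jig [ 1.7  6.9 12. ] gap -0.0001
```

View pics/rect4.png

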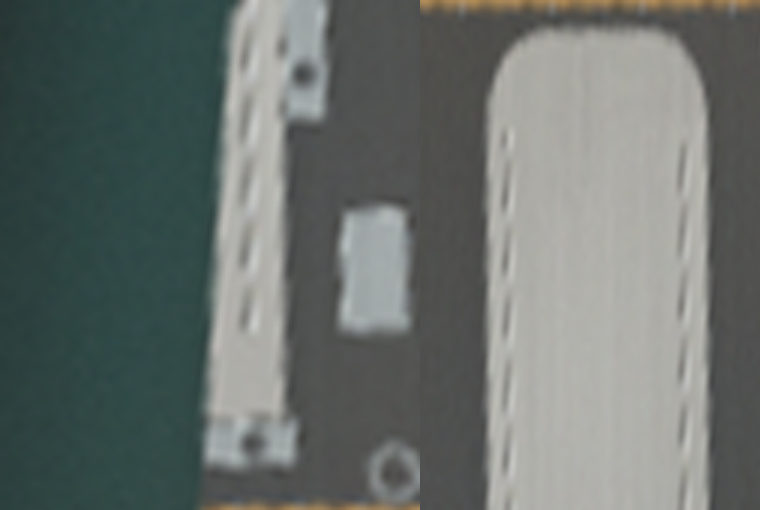

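The blade's root now meets the end fence (row 519, x≈0), and its right edge is flush with the side fence and parallel to it. I'll lift and check with a clear view on the way to the leaf.

Request:
play_rows(series=[{"tx": 0,"ty": 0,"tz": -0.5,"rx": 0,"ry": 0,"rz": 0,"fingers": 1},{"tx": 0,"ty": 0,"tz": -2,"rx": 0,"ry": 0,"rz": 0,"fingers": 1},{"tx": 0,"ty": 0,"tz": -3.5,"rx": 0,"ry": 0,"rz": -2.9,"fingers": 1},{"tx": 0,"ty": 0,"tz": -3.5,"rx": 0,"ry": 0,"rz": 0,"fingers": 1},{"tx": 0,"ty": 0,"tz": -3.5,"rx": 0,"ry": 0,"rz": 0,"fingers": 1},{"tx": 0,"ty": 0,"tz": -3.5,"rx": 0,"ry": 0,"rz": 0,"fingers": 1},{"tx": 0,"ty": 1,"tz": -3.5,"rx": 0,"ry": 0,"rz": 0,"fingers": 1},{"tx": 0,"ty": 2,"tz": -3.5,"rx": 0,"ry": 0,"rz": 0,"fingers": 1},{"tx": 0,"ty": 3,"tz": -3,"rx": 0,"ry": 0,"rz": 0,"fingers": 1},{"tx": 0,"ty": 3,"tz": 0,"rx": 0,"ry": 0,"rz": 0,"fingers": 1},{"tx": 0,"ty": 3.5,"tz": 0,"rx": 0,"ry": 0,"rz": 0,"fingers": 1},{"tx": 0,"ty": 3.5,"tz": 0,"rx": 0,"ry": 0,"rz": 0,"fingers": 1}])

```text
t: 7.33
tcp_pos: [0.592, 0.2291, 0.2753]
orientation: [0.0, -0.054, 0.999, -0.0]
contact_force: [0.2, -0.3, -1.1]
finger_gap: 0.0002
finger_force: 0.0
```

Request:
play_rows(series=[{"tx": 1,"ty": 3,"tz": 0,"rx": 0,"ry": 0,"rz": 0,"fingers": 1},{"tx": 2,"ty": 1,"tz": 0,"rx": 0,"ry": 0,"rz": 0,"fingers": 1},{"tx": 3,"ty": 0,"tz": 0,"rx": 0,"ry": 0,"rz": 0,"fingers": 1},{"tx": 3,"ty": 0,"tz": 0,"rx": 0,"ry": 0,"rz": 0,"fingers": 1},{"tx": 3,"ty": 0,"tz": 0,"rx": 0,"ry": 0,"rz": 0,"fingers": 1},{"tx": 2,"ty": 0,"tz": 0,"rx": 0,"ry": 0,"rz": 0,"fingers": 1},{"tx": 0,"ty": 0,"tz": 0,"rx": 0,"ry": 0,"rz": 0,"fingers": 1},{"tx": 0,"ty": 0,"tz": 0,"rx": 0,"ry": 0,"rz": 0,"fingers": 1}])

```text
t: 8.0
tcp_pos: [0.4481, 0.2527, 0.2748]
orientation: [0.0, -0.055, 0.998, -0.0]
contact_force: [0.7, -0.7, -0.1]
finger_gap: 0.0001
finger_force: 0.0
```

```bash
python3 -c "
from h import *
r=blade('top5.png');r=cv2.rotate(r,cv2.ROTATE_180);s=cap('scene')['frame'][60:260,180:440,::-1]
cv2.imwrite('pics/rect5.png',np.hstack([r,cv2.resize(s,(540,416))[:, :] if 0 else cv2.copyMakeBorder(cv2.resize(s,(540,416)),0,134,0,0,0)]))"
```

```text
t 8.0 jig mm [ 45.  188.9 274.8] yaw err deg -0.04 tilt [ 0. -0.] F jig [ 0.6 -0.8 -0.1] gap 0.0001
```

View pics/rect5.png

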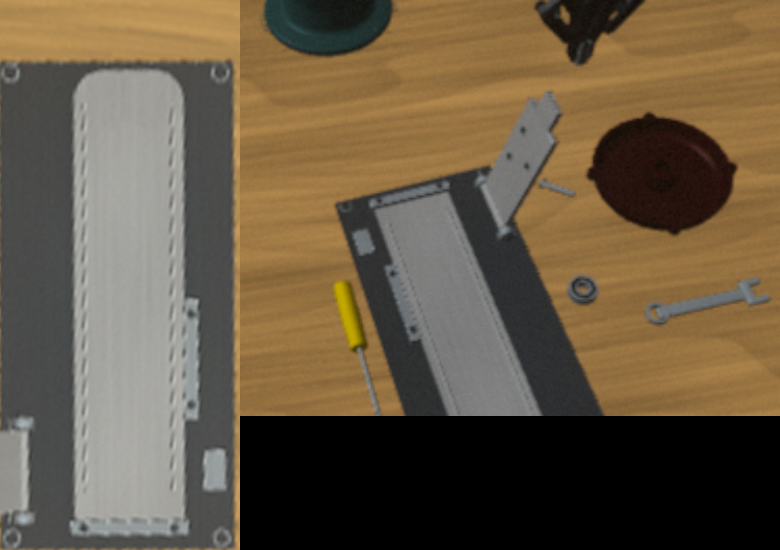

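The clear view shows the blade home: root on the fence at row 518 and edges at columns 74 and 184. The leaf is still open and the fingers stand behind its tab at jig (45,189) mm. Next I'll work out the arc.

```bash
python3 -c "
import numpy as np
th=np.r_[1.55,np.arange(1.45,.3,-.1),.3,.24,.18,.12,.08,.04,0,-.005]
y=108-182*np.cos(th)+4*np.sin(th)+14;z=19+182*np.sin(th)+4*np.cos(th)
for a,b,c,d,e in zip(th,y,z,np.r_[0,np.diff(y)],np.r_[0,np.diff(z)]):print(*np.round([a,b,c,d/10,-e/10],2))
"
```

```text
1.55 122.21 201.04 0.0 -0.0
1.45 104.04 200.16 -1.82 0.09
1.35 86.04 197.46 -1.8 0.27
1.25 68.41 192.98 -1.76 0.45
1.15 51.31 186.76 -1.71 0.62
1.05 34.91 178.86 -1.64 0.79
0.95 19.39 169.37 -1.55 0.95
0.85 4.89 158.37 -1.45 1.1
0.75 -8.44 145.99 -1.33 1.24
0.65 -20.47 132.33 -1.2 1.37
0.55 -31.07 117.54 -1.06 1.48
0.45 -40.14 101.77 -0.91 1.58
0.35 -47.59 85.16 -0.75 1.66
0.3 -50.69 76.61 -0.31 0.86
0.24 -53.83 66.15 -0.31 1.05
0.18 -56.34 55.52 -0.25 1.06
0.12 -58.21 44.76 -0.19 1.08
0.08 -59.1 37.53 -0.09 0.72
0.04 -59.69 30.27 -0.06 0.73
0.0 -60.0 23.0 -0.03 0.73
-0.0 -60.02 22.09 -0.0 0.09
```

Request:
play_rows(series=[{"tx": -0.5,"ty": 0.9,"tz": 0,"rx": 0,"ry": 0,"rz": 0,"fingers": 1},{"tx": 0,"ty": 0,"tz": 2,"rx": 0,"ry": 0,"rz": 0,"fingers": 1},{"tx": 0,"ty": 0,"tz": 2,"rx": 0,"ry": 0,"rz": 0,"fingers": 1},{"tx": 0,"ty": 0,"tz": 2,"rx": 0,"ry": 0,"rz": 0,"fingers": 1},{"tx": 0,"ty": 0,"tz": 1.5,"rx": 0,"ry": 0,"rz": 0,"fingers": 1},{"tx": 0,"ty": 0,"tz": 0,"rx": 0,"ry": 0,"rz": 0,"fingers": 1},{"tx": 0,"ty": 0,"tz": 0,"rx": 0,"ry": 0,"rz": 0,"fingers": 1}])

```text
t: 8.68
tcp_pos: [0.4533, 0.2627, 0.1988]
orientation: [-0.001, -0.055, 0.998, -0.001]
contact_force: [0.0, -0.6, -0.6]
finger_gap: 0.0
finger_force: 0.0
```

```bash
python3 -c "
from h import *
st()"
```

```text
t 8.68 jig mm [ 51.2 198.2 198.8] yaw err deg -0.11 tilt [-0.002 -0.001] F jig [-0.1 -0.6 -0.6] gap 0.0
```

Push from y=198 to about 122 mm at this height (leaf to about 1.55).

Request:
play_rows(series=[{"tx": 0,"ty": -0.8,"tz": 0,"rx": 0,"ry": 0,"rz": 0,"fingers": 1},{"tx": 0,"ty": -0.8,"tz": 0,"rx": 0,"ry": 0,"rz": 0,"fingers": 1},{"tx": 0,"ty": -0.8,"tz": 0,"rx": 0,"ry": 0,"rz": 0,"fingers": 1},{"tx": 0,"ty": -0.8,"tz": 0,"rx": 0,"ry": 0,"rz": 0,"fingers": 1},{"tx": 0,"ty": -0.8,"tz": 0,"rx": 0,"ry": 0,"rz": 0,"fingers": 1},{"tx": 0,"ty": -0.8,"tz": 0,"rx": 0,"ry": 0,"rz": 0,"fingers": 1},{"tx": 0,"ty": -0.8,"tz": 0,"rx": 0,"ry": 0,"rz": 0,"fingers": 1},{"tx": 0,"ty": -1,"tz": 0,"rx": 0,"ry": 0,"rz": 0,"fingers": 1},{"tx": 0,"ty": -1,"tz": 0,"rx": 0,"ry": 0,"rz": 0,"fingers": 1},{"tx": 0,"ty": 0,"tz": 0,"rx": 0,"ry": 0,"rz": 0,"fingers": 1},{"tx": 0,"ty": 0,"tz": 0,"rx": 0,"ry": 0,"rz": 0,"fingers": 1}])

```text
t: 9.6
tcp_pos: [0.461, 0.1853, 0.1992]
orientation: [-0.001, -0.054, 0.999, -0.001]
contact_force: [0.3, 0.5, -0.1]
finger_gap: 0.0
finger_force: 0.0
```

```bash
python3 -c "
from h import *
st()"
```

```text
t 9.6 jig mm [ 50.3 120.4 199.2] yaw err deg -0.2 tilt [-0.001 -0.001] F jig [ 0.4  0.5 -0.1] gap 0.0
```

Request:
play_rows(series=[{"tx": 0,"ty": -1.7,"tz": 0,"rx": 0,"ry": 0,"rz": 0,"fingers": 1},{"tx": 0,"ty": -1.8,"tz": 0.2,"rx": 0,"ry": 0,"rz": 0,"fingers": 1},{"tx": 0,"ty": -1.8,"tz": 0.4,"rx": 0,"ry": 0,"rz": 0,"fingers": 1},{"tx": 0,"ty": -1.7,"tz": 0.6,"rx": 0,"ry": 0,"rz": 0,"fingers": 1},{"tx": 0,"ty": -1.6,"tz": 0.8,"rx": 0,"ry": 0,"rz": 0,"fingers": 1},{"tx": 0,"ty": -1.5,"tz": 1,"rx": 0,"ry": 0,"rz": 0,"fingers": 1},{"tx": 0,"ty": 0,"tz": 0,"rx": 0,"ry": 0,"rz": 0,"fingers": 1},{"tx": 0,"ty": 0,"tz": 0,"rx": 0,"ry": 0,"rz": 0,"fingers": 1}])

```text
t: 10.27
tcp_pos: [0.4717, 0.0862, 0.1691]
orientation: [-0.001, -0.054, 0.999, -0.0]
contact_force: [-0.6, 0.0, -0.5]
finger_gap: -0.0
finger_force: 0.0
```

```bash
python3 -c "
from h import *
st();a=cap('top')['frame'][150:280,140:290,::-1];b=cap('scene')['frame'][60:260,220:440,::-1]
cv2.imwrite('pics/leaf6.png',np.hstack([cv2.resize(a,(400,347)),cv2.resize(b,(382,347))]))"
```

```text
t 10.27 jig mm [ 49.8  20.7 169.1] yaw err deg -0.16 tilt [-0.002 -0.001] F jig [-0.6  0.1 -0.5] gap -0.0
```

View pics/leaf6.png

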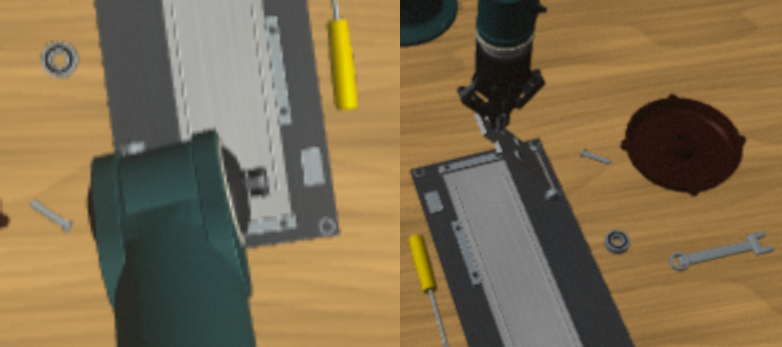

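The leaf is following the fingertips: its tab is under them near (500,130) in the right half. I'll continue.

Request:
play_rows(series=[{"tx": 0,"ty": -1.45,"tz": 1.1,"rx": 0,"ry": 0,"rz": 0,"fingers": 1},{"tx": 0,"ty": -1.3,"tz": 1.2,"rx": 0,"ry": 0,"rz": 0,"fingers": 1},{"tx": 0,"ty": -1.2,"tz": 1.4,"rx": 0,"ry": 0,"rz": 0,"fingers": 1},{"tx": 0,"ty": -1.1,"tz": 1.5,"rx": 0,"ry": 0,"rz": 0,"fingers": 1},{"tx": 0,"ty": -0.9,"tz": 1.6,"rx": 0,"ry": 0,"rz": 0,"fingers": 1},{"tx": 0,"ty": -0.4,"tz": 0.8,"rx": 0,"ry": 0,"rz": 0,"fingers": 1},{"tx": 0,"ty": -0.4,"tz": 0.8,"rx": 0,"ry": 0,"rz": 0,"fingers": 1},{"tx": 0,"ty": -0.3,"tz": 0.8,"rx": 0,"ry": 0,"rz": 0,"fingers": 1},{"tx": 0,"ty": 0,"tz": 0,"rx": 0,"ry": 0,"rz": 0,"fingers": 1}])

```text
t: 11.12
tcp_pos: [0.4793, 0.0166, 0.0766]
orientation: [-0.001, -0.055, 0.998, -0.0]
contact_force: [-0.8, -0.4, -0.3]
finger_gap: -0.0002
finger_force: 0.0
```

```bash
python3 -c "
from h import *
st()"
```

```text
t 11.12 jig mm [ 49.7 -49.3  76.6] yaw err deg -0.07 tilt [-0.002 -0.   ] F jig [-0.9 -0.3 -0.3] gap -0.0002
```

Request:
play_rows(series=[{"tx": 0,"ty": -0.2,"tz": 0.5,"rx": 0,"ry": 0,"rz": 0,"fingers": 1},{"tx": 0,"ty": -0.2,"tz": 0.5,"rx": 0,"ry": 0,"rz": 0,"fingers": 1},{"tx": 0,"ty": -0.1,"tz": 0.5,"rx": 0,"ry": 0,"rz": 0,"fingers": 1},{"tx": 0,"ty": -0.1,"tz": 0.5,"rx": 0,"ry": 0,"rz": 0,"fingers": 1},{"tx": 0,"ty": -0.1,"tz": 0.5,"rx": 0,"ry": 0,"rz": 0,"fingers": 1},{"tx": 0,"ty": -0.1,"tz": 0.5,"rx": 0,"ry": 0,"rz": 0,"fingers": 1},{"tx": 0,"ty": 0,"tz": 0.5,"rx": 0,"ry": 0,"rz": 0,"fingers": 1},{"tx": 0,"ty": 0,"tz": 0.5,"rx": 0,"ry": 0,"rz": 0,"fingers": 1},{"tx": 0,"ty": 0,"tz": 0.5,"rx": 0,"ry": 0,"rz": 0,"fingers": 1},{"tx": 0,"ty": 0,"tz": 0.4,"rx": 0,"ry": 0,"rz": 0,"fingers": 1},{"tx": 0,"ty": 0,"tz": 0.3,"rx": 0,"ry": 0,"rz": 0,"fingers": 1},{"tx": 0,"ty": 0,"tz": 0.2,"rx": 0,"ry": 0,"rz": 0,"fingers": 1}])

```text
t: 12.12
tcp_pos: [0.4806, 0.0086, 0.0231]
orientation: [-0.0, -0.055, 0.998, -0.0]
contact_force: [-0.5, -1.5, 1.3]
finger_gap: 0.0
finger_force: 0.5
```

Request:
play_rows(series=[{"tx": 0,"ty": 0,"tz": 0.1,"rx": 0,"ry": 0,"rz": 0,"fingers": 1},{"tx": 0,"ty": 0,"tz": 0,"rx": 0,"ry": 0,"rz": 0,"fingers": 1},{"tx": 0,"ty": 0,"tz": 0,"rx": 0,"ry": 0,"rz": 0,"fingers": 1}])

```text
t: 12.37
tcp_pos: [0.4806, 0.0086, 0.023]
orientation: [-0.0, -0.055, 0.998, 0.0]
contact_force: [-2.4, -0.8, 6.3]
finger_gap: 0.0003
finger_force: 3.2
```

```bash
python3 -c "
from h import *
st()"
```

```text
t 12.37 jig mm [ 50.1 -57.4  23. ] yaw err deg -0.09 tilt [-0.001  0.   ] F jig [-2.5 -0.6  6.3] gap 0.0003
```

The leaf sits on its rest at z 23.0 with the force rising. I'll give one more small press, then lift off and check.

Request:
play_rows(series=[{"tx": 0,"ty": 0,"tz": 0.08,"rx": 0,"ry": 0,"rz": 0,"fingers": 1},{"tx": 0,"ty": 0,"tz": 0,"rx": 0,"ry": 0,"rz": 0,"fingers": 1},{"tx": 0,"ty": 0,"tz": -0.5,"rx": 0,"ry": 0,"rz": 0,"fingers": 1},{"tx": 0,"ty": 0,"tz": -2,"rx": 0,"ry": 0,"rz": 0,"fingers": 1},{"tx": 0,"ty": 0,"tz": -3.5,"rx": 0,"ry": 0,"rz": 0,"fingers": 1},{"tx": 0,"ty": 0,"tz": -3.5,"rx": 0,"ry": 0,"rz": 0,"fingers": 1},{"tx": 0,"ty": 0,"tz": -3.5,"rx": 0,"ry": 0,"rz": 0,"fingers": 1},{"tx": 0,"ty": -3,"tz": -3.5,"rx": 0,"ry": 0,"rz": 0,"fingers": 1},{"tx": 0,"ty": -3.5,"tz": -2,"rx": 0,"ry": 0,"rz": 0,"fingers": 1},{"tx": 0,"ty": -3.5,"tz": 0,"rx": 0,"ry": 0,"rz": 0,"fingers": 1},{"tx": 0,"ty": -3.5,"tz": 0,"rx": 0,"ry": 0,"rz": 0,"fingers": 1},{"tx": 0,"ty": -3.5,"tz": 0,"rx": 0,"ry": 0,"rz": 0,"fingers": 1}])

```text
t: 13.37
tcp_pos: [0.4995, -0.1587, 0.2044]
orientation: [0.001, -0.055, 0.998, 0.0]
contact_force: [0.9, 1.0, -0.3]
finger_gap: -0.0001
finger_force: 0.0
```

Request:
play_rows(series=[{"tx": 0,"ty": -3.5,"tz": 0,"rx": 0,"ry": 0,"rz": 0,"fingers": 1},{"tx": 0,"ty": -3.5,"tz": 0,"rx": 0,"ry": 0,"rz": 0,"fingers": 1},{"tx": 0,"ty": -2,"tz": 0,"rx": 0,"ry": 0,"rz": 0,"fingers": 1},{"tx": 0,"ty": 0,"tz": 0,"rx": 0,"ry": 0,"rz": 0,"fingers": 1},{"tx": 0,"ty": 0,"tz": 0,"rx": 0,"ry": 0,"rz": 0,"fingers": 1}])

```text
t: 13.78
tcp_pos: [0.5087, -0.2478, 0.2031]
orientation: [-0.0, -0.054, 0.999, 0.0]
contact_force: [0.1, 1.2, -0.4]
finger_gap: 0.0003
finger_force: 0.0
```

```bash
python3 -c "
from h import *
r=blade('top7.png');r=cv2.rotate(r,cv2.ROTATE_180)
c=cams.capture('top');P=cloud(c);j=np.load('jig.npy');t=j[2];R=np.array([[np.cos(t),-np.sin(t)],[np.sin(t),np.cos(t)]])
X=np.c_[(P.reshape(-1,3)[:,:2]-j[:2])@R,P.reshape(-1,3)[:,2]]
m=(abs(X[:,0]-.05)<.03)&(X[:,1]>-.055)&(X[:,1]<.08)&(X[:,2]<.035);print('leaf slope',np.polyfit(X[m,1],X[m,2],1).round(4),m.sum())
s=cap('scene')['frame'][60:260,180:440,::-1]
cv2.imwrite('pics/rect7.png',np.hstack([r,cv2.copyMakeBorder(cv2.resize(s,(540,416)),0,134,0,0,0)]))"
```

```text
t 13.78 jig mm [  49.4 -315.3  203.1] yaw err deg -0.22 tilt [-0.001  0.   ] F jig [ 0.2  1.2 -0.4] gap 0.0003
leaf slope [-0.0023  0.0233] 944
```

View pics/rect7.png

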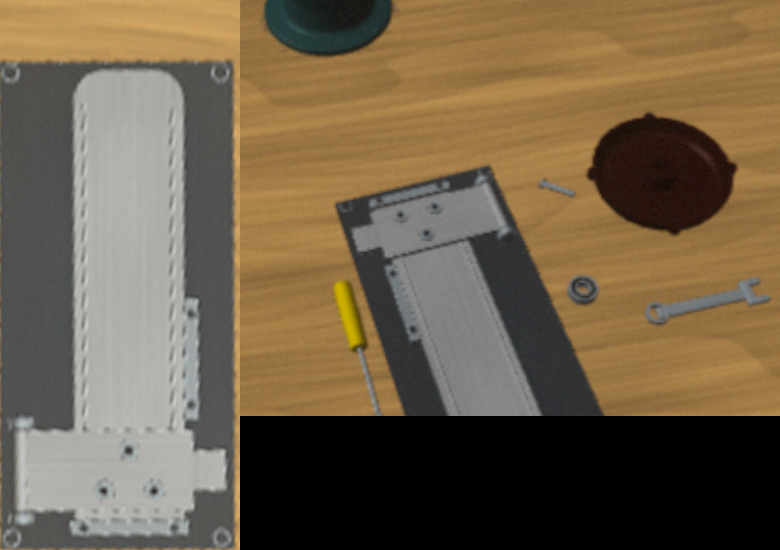

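The leaf lies flat across the blade with its tab on the rest at (210,470), slope about 0.002. The blade edges are unchanged (columns 74 and 184), the bystanders have not moved and the arm is clear.

```bash
python3 -c "
from rig import manip
print(manip.close_job())"
```

```text
the job is handed in; nothing more can be done
None
```

I handed the job in at about 14 s: in the last pictures the blade is home against both fences, the drill leaf lies flat on its rest, the tools and parts in view had not moved, and the arm is clear; the hand-in returned no verdict.

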